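# Fill the pebble pot and bring it to the front of the carousel

## Robot

A 6-joint arm with a two-finger parallel gripper is mounted at the origin on the work surface. World frame = base frame: x ahead of the robot, y to its left, z up, the work surface at z = 0. Lengths are in mm, angles in rad, forces in N, time in s.
With the tool pointing down it reaches from about 350 to 875 mm from the base axis. Payload 4.2 kg.
Tool frame: the origin (TCP) lies at the very end of the fingers, on their centre line; the grasp point (between the pads) lies 19 mm behind it; z points along the fingers, y is the line along which they close (so a half turn about z gives the same grasp; the last joint's range is limited). The gripper opens to 85 mm and grips with 20 to 120 N. Pads are 22 mm wide; open, the fingers measure 114 mm over their backs; the gripper's body (76 mm by 85 mm) begins 54 mm behind the grasp point. The pads swing forward as they close: fully open they stand 13 mm farther back than shut.
Start: joints at [1.383, 0.385, 0.008, 0, -1.194, -0.259], TCP at [270.018, 563.64, 231.312] pointing down, gripper open.
Joint ranges: [-3.14, 3.14], [-1.21, 2.06], [-1.07, 1.41], [-3.16, 2.05], [-2.99, -0.16], [-3.1, 3.1]. Speed limits (rad/s): [2.79, 2.79, 3.14, 3.14, 3.14, 3.14].

## Interface

Orientations are given as a unit quaternion [x, y, z, w].
In Python, from bench import arm gives the robot as it stands.
- The arm moves only by the tool servo_tool, never from a script. Its argument "rows" is a list that holds one entry, the list of rows, each a list of 7 numbers: the finger opening in mm, from 0 to 85.4, then the shift along the tool's x, y, z in mm, then the turn, a rotation vector about the tool's x, y, z in rad. A call has 1 to 10 rows; each row is the pose to reach, as a shift and turn from the pose commanded when the call began, along the tool's axes at that moment; what a row does not reach only later rows make up. A row lasts 1/8 s, in which the tool goes at most 62.5 mm and 10.7 degrees, less where a joint would pass 70% of its speed; a pose out of reach is approached as far as the arm can. A call with a gripper value outside its range is refused whole. The fingers move at their own pace and stop on an object; the grip force is fixed at half the most. Time passes only in rows, so rows that repeat a pose let the fingers close. It gives the time, the measured TCP pose, the force, the opening and the grip force at its end, in the units of the state.
- arm.read_state(): the state, without advancing time (a new reading comes with each control period).
- arm.get_image(name): name is "scene" or "top" or "wrist"; returns the picture (384x512x3 uint8, red, green, blue); there is no depth.
- arm.camera_params(name): a dict with "intrinsics" (3x3 intrinsics, pixels), "R" (3x3) and "t" (3): a world point X has camera coordinates R X + t. Camera axes: x right, y down, z forward; pixel columns grow to the right and rows downward; lengths in mm; the calibration is good to about 2 mm. A picture is of the moment at which its call begins: read the wrist's pose just before it. camera_params takes no time and is no camera call; for the wrist camera it gives the pose at the moment of the call.
- arm.job_done(): hands the job in; it is judged then, once.
The state is a dict: "clock": time; "joints": joint angles; "joint_vel": joint speeds; "joint_efforts": joint torques, N m; "position": TCP position; "ee_rot": TCP orientation; "contact_force": force on the tool from outside, world axes, zero at the start; "wrist_torque": the same for the moment, N m; "gripper_width": finger opening in mm; "grasp_force": force on a finger pad.
Only numpy, scipy, OpenCV 4.12 (cv2) and the standard library are available. Lean on these libraries where they do the work, as an engineer would, in place of code of your own. Each camera call takes 0.05 s, during which the arm holds its last target. There are 200 camera calls.

## Task

With the scoop, scoop up pebbles from the trough and tip at least two of them into the open pot on the carousel, without touching the pebbles with the fingers, then put the scoop back in the trough and let go of it. Then turn the carousel until the open pot stands at the pointer of its foot, and finish with the fingers holding the turntable still there: do not let go at the end. Leave the loose model tree, the glue bottle and the paint jar alone.

Things in the scene. Friction and masses are not known exactly. Their poses are not given: they have to be found in the camera images.
- stand: Foot of the carousel, fixed to the bench: steel disc 250 mm across, 12 mm high; a flat bright tongue 30 mm wide with an arrow tip, the pointer, sticks out from under the turntable along the foot's own -x, its tip 226 mm from the axis. Origin: on the carousel's vertical axis at bench height. Position and direction vary.
- turntable: Light wood disc 300 mm across on the foot, top 27 mm above the bench, hub 44 mm across, 30 mm high. Fixed on it, 90 degrees apart, centres 100 mm from the axis: the open pot (at its own -x) and three closed jars with knobs, all white. It turns either way, over a full turn (friction 0.1 N m), and stays where left. Origin: on the axis, 13 mm above the bench; z up.
- pot (a point): Point on the axis of the open pot, 17 mm above its inner floor and 48 mm above the bench. The pot is the only container without a lid: round, outside 90 mm across at the rim, 50 mm tall, rim 77 mm above the bench, wall 3 mm, inside about 80 mm wide at the floor, 84 mm at the rim; floor 31 mm above the bench.
- knob_a (a point): Top centre of the lid knob of a closed jar (next container counter-clockwise from the pot, seen from above): upright round knob 20 mm across, 30 mm high, top 119 mm above the bench, on a lid 58 mm across (lid top 89 mm above the bench), on a jar 54 mm across. Firmly fixed to the turntable.
- knob_b (a point): The same on the jar opposite the pot.
- knob_c (a point): The same on the jar clockwise from the pot.
- front (a point): Where point pot must come: above the pointer, 100 mm from the carousel's axis in the foot's -x, 48 mm above the bench. Fixed to the foot.
- trough: Wooden trough fixed to the bench, 236 mm long (x), 96 mm wide (y), 46 mm high; inside 80 mm wide, flat floor 6 mm above the bench. Its -x end inside (nearer the robot) is a 40 degree slope from x = -70 mm on the floor up to 46 mm above the bench at the end wall. The +x end wall is upright, inner face x = +112 mm. Origin: centre of the underside. The pebbles lie between slope and scoop.
- scoop: Loose scoop standing in the trough, about 150 g: aluminium pan 64 mm wide, open to its own -x, side walls 30 mm, back wall 40 mm high. Origin: centre of the pan's underside, z up. Pan floor 2 mm thick from x = -35 to +35 mm; in front of it a lip, tip at x = -45 mm, sloping up from 1 to 4.5 mm above the underside. Upright wooden handle at the back.
- scoop_handle (a point): Centre line of the scoop's upright square handle (22 by 22 mm, sides along the scoop's x and y), 95 mm above the scoop's underside; the handle is centred 48 mm behind (+x) the scoop's origin and its top is 120 mm above the underside.
- pebble0_center (a point): Centre of pebble 0: loose round stone ball 20 mm across, 11 g; six alike lie in the trough and roll easily.
- pebble1_center (a point): Centre of pebble 1: loose round stone ball 20 mm across, 11 g; six alike lie in the trough and roll easily.
- pebble2_center (a point): Centre of pebble 2: loose round stone ball 20 mm across, 11 g; six alike lie in the trough and roll easily.
- pebble3_center (a point): Centre of pebble 3: loose round stone ball 20 mm across, 11 g; six alike lie in the trough and roll easily.
- pebble4_center (a point): Centre of pebble 4: loose round stone ball 20 mm across, 11 g; six alike lie in the trough and roll easily.
- pebble5_center (a point): Centre of pebble 5: loose round stone ball 20 mm across, 11 g; six alike lie in the trough and roll easily.
- tree: Bystander: loose model conifer 155 mm tall on a round foot 64 mm across. Origin: centre of its underside.
- glue: Bystander: loose white bottle 40 mm across, 90 mm tall. Origin: centre of its underside.
- paint: Bystander: loose jar 56 mm across, 70 mm tall. Origin: centre of its underside.
Things that resemble listed ones, but are neither listed nor needed, are in the scene too. Several things have the shape of the scoop; the one meant has the colours described above.

How it is judged (in metres and radians):
On the way, in this order (a step that is already met when the one before it is completed fails the run):
1. at least two pebbles lie in the open pot ((distance between each of pebble0_center, pebble1_center and pot below 0.036 m or distance between each of pebble0_center, pebble2_center and pot below 0.036 m or distance between each of pebble0_center, pebble3_center and pot below 0.036 m or distance between each of pebble0_center, pebble4_center and pot below 0.036 m or distance between each of pebble0_center, pebble5_center and pot below 0.036 m or distance between each of pebble1_center, pebble2_center and pot below 0.036 m or distance between each of pebble1_center, pebble3_center and pot below 0.036 m or distance between each of pebble1_center, pebble4_center and pot below 0.036 m or distance between each of pebble1_center, pebble5_center and pot below 0.036 m or distance between each of pebble2_center, pebble3_center and pot below 0.036 m or distance between each of pebble2_center, pebble4_center and pot below 0.036 m or distance between each of pebble2_center, pebble5_center and pot below 0.036 m or distance between each of pebble3_center, pebble4_center and pot below 0.036 m or distance between each of pebble3_center, pebble5_center and pot below 0.036 m or distance between each of pebble4_center, pebble5_center and pot below 0.036 m)), for 0.3 s.
2. the scoop is back in the trough and let go (x of scoop_handle in the frame of trough between -0.12 and 0.12 m and y of scoop_handle in the frame of trough between -0.04 and 0.04 m and height (world z) of scoop_handle below 0.135 m and contact force between the fingers and scoop below 0.1 N), for 0.2 s.
3. the pot stands at the pointer and the fingers hold the turntable still (horizontal distance between pot and front below 0.015 m and angular speed of turntable below 0.06 rad/s and contact force between the fingers and turntable above 1 N), for 0.3 s.
At the end, for the whole second after the job is handed in: At least two pebbles lie in the open pot (centres within 36 mm of point pot), the scoop is in the trough and not touched by the fingers, the pot's centre is within 15 mm of its place above the pointer, the turntable is still (under 0.06 rad/s) and the fingers press on it with more than 1 N (all of step 2 and all of step 3 and (distance between each of pebble0_center, pebble1_center and pot below 0.036 m or distance between each of pebble0_center, pebble2_center and pot below 0.036 m or distance between each of pebble0_center, pebble3_center and pot below 0.036 m or distance between each of pebble0_center, pebble4_center and pot below 0.036 m or distance between each of pebble0_center, pebble5_center and pot below 0.036 m or distance between each of pebble1_center, pebble2_center and pot below 0.036 m or distance between each of pebble1_center, pebble3_center and pot below 0.036 m or distance between each of pebble1_center, pebble4_center and pot below 0.036 m or distance between each of pebble1_center, pebble5_center and pot below 0.036 m or distance between each of pebble2_center, pebble3_center and pot below 0.036 m or distance between each of pebble2_center, pebble4_center and pot below 0.036 m or distance between each of pebble2_center, pebble5_center and pot below 0.036 m or distance between each of pebble3_center, pebble4_center and pot below 0.036 m or distance between each of pebble3_center, pebble5_center and pot below 0.036 m or distance between each of pebble4_center, pebble5_center and pot below 0.036 m)); the arm keeps its last pose, push and grip.
It fails at once if the fingers touch a pebble (contact force between the fingers and pebble0 above 0.3 N or contact force between the fingers and pebble1 above 0.3 N or contact force between the fingers and pebble2 above 0.3 N or contact force between the fingers and pebble3 above 0.3 N or contact force between the fingers and pebble4 above 0.3 N or contact force between the fingers and pebble5 above 0.3 N).
It fails at once if a bystander is moved by more than 30 mm or tipped (distance of any of tree, glue, paint from where it was at the start of the episode above 0.03 m or angle between any of tree, glue, paint's own z axis and vertical above 0.4 rad).
It also fails if it takes over 72 s, if anything falls off the work surface, if the arm or the gripper's body presses on something with over 40 N, if the wrist force passes 120 N, or if a joint passes its speed limit or range.

## Working session

There is one attempt and no reset: what is moved stays moved. The work goes in short steps, Python scripts to look and compute and a tool call to move; the robot and the scene stay as the last step left them, time stands still between calls to the robot, and variables do not carry over. Pictures are saved under pics/ and viewed, at most 10 in all, crops included, and the job is handed in when it is done.

Besides the shell and the picture viewer there is one more tool, called after ">>>" in YAML: its name, and indented under it one key for each argument. servo_tool: Moves the arm, as the interface text tells. Its arguments: {"type":"object","properties":{"rows":{"type":"array"}},"required":["rows"]}

```bash
mkdir -p pics; python3 - <<'E'
from bench import arm
import cv2,numpy as np
for n in("scene","top"):
    im=arm.get_image(n); cv2.imwrite(f"pics/{n}0.png",cv2.resize(im[:,:,::-1],(800,600),interpolation=cv2.INTER_CUBIC))
    p=arm.camera_params(n); print(n,np.round(p["intrinsics"],1).tolist(),np.round(p["R"],4).tolist(),np.round(p["t"],1).tolist())
print(arm.read_state())
E
```

```text
scene [[470.3, 0.0, 253.8], [0.0, 470.3, 197.4], [0.0, 0.0, 1.0]] [[-0.6529, 0.7572, -0.0189], [0.536, 0.4442, -0.7179], [-0.5352, -0.4789, -0.6959]] [418.3, -261.5, 1357.1]
top [[464.9, 0.0, 259.6], [0.0, 464.9, 184.7], [0.0, 0.0, 1.0]] [[-0.0251, -0.9994, -0.023], [-0.9821, 0.0289, -0.1859], [0.1864, 0.0179, -0.9823]] [12.4, 619.0, 1104.1]
{'clock': 0.1, 'joints': array([ 1.38261051e+00,  3.85499554e-01,  6.77469533e-03, -4.45384631e-04,
       -1.19403197e+00, -2.58587665e-01]), 'joint_vel': array([ 3.12170358e-05, -2.58726661e-03,  2.70929772e-03,  3.93640698e-03,
       -6.01151871e-05, -3.02144367e-04]), 'joint_efforts': array([-3.52616762e-04, -3.93321741e+01,  1.88928258e+01,  4.19785872e+00,
       -2.59415712e-03,  3.64212553e-06]), 'position': array([269.79883401, 563.18456641, 230.32221527]), 'ee_rot': array([ 9.75134078e-01, -2.21613460e-01, -1.72365373e-04,  9.86929469e-04]), 'contact_force': array([-0.54273286,  0.63057965, -0.10169821]), 'wrist_torque': array([-0.01759583,  0.03651686,  0.01516205]), 'grasp_force': 0.0, 'gripper_width': 85.46725591772336}
```

View pics/top0.png

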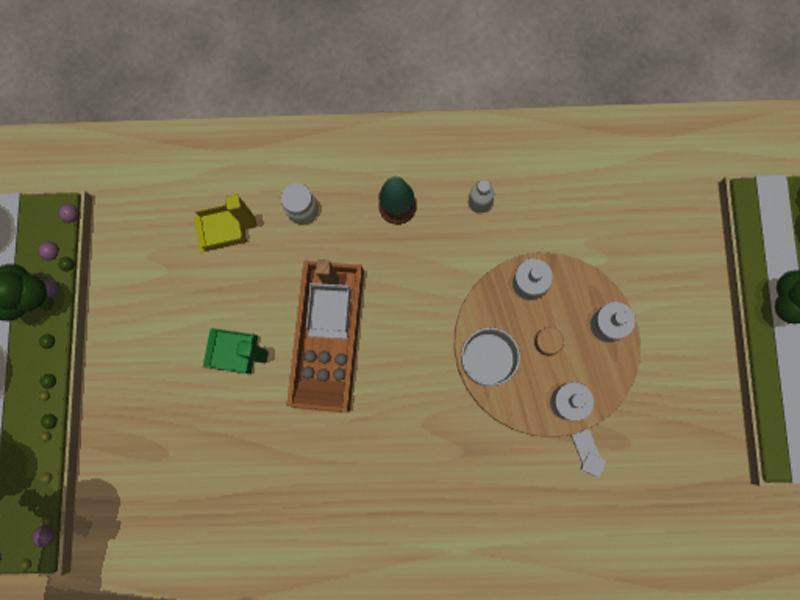

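View pics/scene0.png

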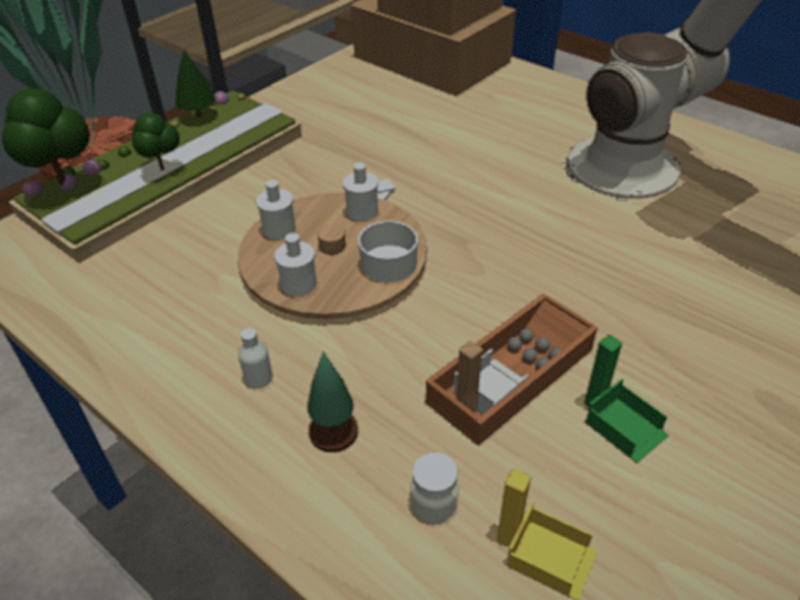

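The top view shows three scoop-shaped things: yellow at (220,222), green at (232,350), and one with an aluminium pan and wooden handle in the trough at (328,305). The trough one fits the description. The pebbles are at about (325,365). The open pot is at (490,357), the hub at (550,341) and the pointer tip at (595,470). I'll confirm this in one enlarged crop.

```bash
python3 - <<'E'
from bench import arm
import cv2,numpy as np
im=arm.get_image("top")[:,:,::-1]
a=cv2.resize(im[160:270,175:240],None,fx=5.4,fy=5.4,interpolation=cv2.INTER_CUBIC)
b=cv2.resize(im[155:310,285:415],None,fx=3.4,fy=3.4,interpolation=cv2.INTER_CUBIC)
c=np.zeros((600,800,3),np.uint8); c[:a.shape[0],:a.shape[1]]=a; c[:b.shape[0],355:355+b.shape[1]]=b
print(a.shape,b.shape)
cv2.imwrite("pics/crop1.png",c)
E
```

```text
(594, 351, 3) (527, 442, 3)
```

View pics/crop1.png

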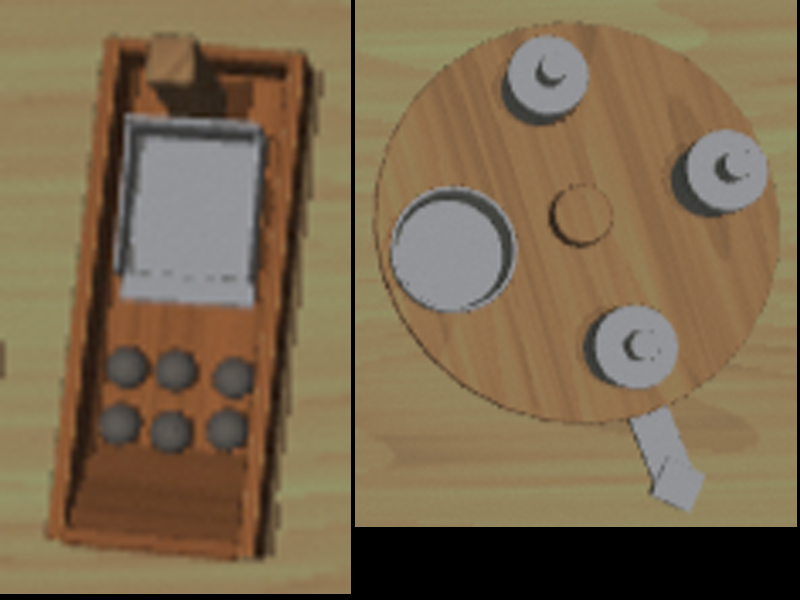

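```bash
cat > h.py <<'E'
import numpy as np, cv2
from bench import arm
def ray(n,uv,z):
    p=arm.camera_params(n);K,R,t=map(np.array,(p["intrinsics"],p["R"],p["t"]))
    d=R.T@np.linalg.inv(K)@np.array([*uv,1.]);c=-R.T@t
    return c+d*(z-c[2])/d[2]
def A(x,y,z,s=5.4,o=(175,160)): return ray("top",((x+.5)/s-.5+o[0],(y+.5)/s-.5+o[1]),z)
def B(x,y,z): return A(x-355,y,z,3.4,(285,155))
E
python3 - <<'E'
from h import *
np.set_printoptions(precision=1,suppress=True)
c=[A(*p,46)[:2] for p in((105,38),(307,53),(265,558),(48,540))]
print("trough",c,np.mean(c,0)); 
ax=(c[0]+c[1]-c[2]-c[3])/2; print("len",np.linalg.norm(ax),"yaw",np.arctan2(ax[1],ax[0]), "w",np.linalg.norm(c[0]-c[1]),np.linalg.norm(c[2]-c[3]))
print("handle",A(171,60,126)[:2])
b=[A(125,115,46)[:2],A(265,128,46)[:2]];l=[A(120,298,10)[:2],A(253,307,10)[:2]];print("back",b,"lip",l)
d=(b[0]+b[1]-l[0]-l[1])/2;print("scoop",np.linalg.norm(d),"yaw",np.arctan2(d[1],d[0]), "yaw from back", np.arctan2(*(b[0]-b[1])[::-1])-np.pi/2)
for p in((127,367),(176,369),(233,378),(121,424),(171,432),(228,430)):print("peb",A(*p,16)[:2])
h=B(583,213,57)[:2];pot=B(453,249,77)[:2];k=[B(*p,119)[:2] for p in((552,70),(642,346),(738,166))]
print("hub",h,"pot",pot,"knobs",k,"pot-from-b: centre",(pot+k[2])/2,(k[0]+k[1])/2)
ctr=(pot+sum(k))/4;t=B(689,511,12)[:2]
for q in(pot,*k,t):print(np.linalg.norm(q-ctr),np.degrees(np.arctan2(*(q-ctr)[::-1])))
print(ctr,"tip",t, "tongue", [B(*p,10)[:2] for p in((630,420),(668,405),(650,490),(690,465))])
E
```

```text
trough [array([673.3, 161.9]), array([663.2,  66.4]), array([428.8,  88.7]), array([439.4, 187.7])] [551.2 126.2]
len 235.39366093443758 yaw -0.10242048480589594 w 96.1032389235934 99.56066627211466
handle [643.8 119.9]
back [array([635.9, 152.5]), array([627.8,  86.6])] lip [array([554. , 160.4]), array([547.9,  96.8])]
scoop 81.35778426691186 yaw -0.1116218662736968 yaw from back -0.12342086967198518
peb [520.3 156.2]
peb [518.7 132.9]
peb [513.8 105.9]
peb [493.5 159. ]
peb [489.1 135.4]
peb [489.4 108.5]
hub [ 531.2 -228.9] pot [ 505.9 -132. ] knobs [array([ 624.6, -202.6]), array([ 433.3, -251.8]), array([ 553.6, -325.7])] pot-from-b: centre [ 529.7 -228.9] [ 529.  -227.2]
98.82977882346329 103.74542871967274
98.61417877089073 14.972206313917372
98.93114477134338 -166.08831054404808
100.65456973509345 -76.06151415872802
223.88778781285518 -161.24323968961548
[ 529.3 -228. ] tip [ 317.3 -300. ] tongue [array([ 383. , -262.2]), array([ 393.1, -290.7]), array([ 332.7, -273.4]), array([ 349.7, -303.6])]
```

The crop confirms it: aluminium pan and wooden handle in the trough. The pot is at 104° and the pointer at 199° about the axis (529,-228), so the turntable needs about +95°.

```bash
cat >> h.py <<'E'
from scipy.spatial.transform import Rotation as Ro
np.set_printoptions(precision=3,suppress=True)
def pose(yaw,tilt): # tool x along yaw; tilt>0: mouth down (about tool y)
    return Ro.from_euler('z',yaw)*Ro.from_euler('x',np.pi)*Ro.from_euler('y',tilt)
def rel(p,R,base=None):
    s=arm.read_state(); p0,R0=base or (s["position"],Ro.from_quat(s["ee_rot"]))
    print("shift",np.round(R0.inv().apply(np.array(p)-p0),1),"rot",np.round((R0.inv()*R).as_rotvec(),3))
def st():
    s=arm.read_state();print("t",round(s["clock"],2),"j",s["joints"],"p",s["position"],"yaw",np.round(np.arctan2(*Ro.from_quat(s["ee_rot"]).as_matrix()[:2,0][::-1]),3),"F",s["contact_force"],"w",round(s["gripper_width"],1),round(s["grasp_force"],1))
E
python3 -c "
from h import *
rel((644,120,170),pose(-.11,0))"
```

```text
shift [529.  237.9  60.9] rot [ 0.002  0.    -0.337]
```

>>> servo_tool:
  rows:
    - [[85, 529, 238, 0, 0, 0, -0.337], [85, 529, 238, 0, 0, 0, -0.337], [85, 529, 238, 20, 0, 0, -0.337], [85, 529, 238, 40, 0, 0, -0.337], [85, 529, 238, 61, 0, 0, -0.337], [85, 529, 238, 61, 0, 0, -0.337], [85, 529, 238, 61, 0, 0, -0.337], [85, 529, 238, 61, 0, 0, -0.337], [85, 529, 238, 61, 0, 0, -0.337], [85, 529, 238, 61, 0, 0, -0.337]]

```text
clock: 1.4
position: [645.2, 117.3, 168.6]
ee_rot: [0.998, -0.057, -0.001, 0.001]
contact_force: [-0.7, 0.0, -0.7]
gripper_width: 85.0
grasp_force: 0.0
```

>>> servo_tool:
  rows:
    - [[85, 0, 0, 0, 0, 0, 0], [85, 0, 0, 0, 0, 0, 0]]

```text
clock: 1.65
position: [643.7, 121.3, 170.5]
ee_rot: [0.999, -0.054, -0.0, -0.0]
contact_force: [-0.6, 0.2, 0.1]
gripper_width: 85.3
grasp_force: 0.0
```

```bash
python3 - <<'E'
from h import *
st()
im=arm.get_image("wrist"); cv2.imwrite("pics/w1.png",cv2.resize(im[:,:,::-1],(640,480)))
p=arm.camera_params("wrist");K,R,t=map(np.array,(p["intrinsics"],p["R"],p["t"]))
for X in((644,120,126),(633,121,126),(655,119,126),(644,120,101)):
    c=K@(R@np.array(X)+t);print(X,c[:2]/c[2]*1.25)
rel((644,120,85),pose(-.11,0))
E
```

```text
t 1.65 j [ 0.433  0.479  0.003 -0.    -1.094  1.029] p [643.728 121.337 170.463] yaw -0.109 F [-0.564  0.246  0.139] w 85.3 0.0
(644, 120, 126) [325.795 279.224]
(633, 121, 126) [326.079 297.801]
(655, 119, 126) [325.501 259.993]
(644, 120, 101) [325.427 262.269]
shift [ 0.5  1.7 85.7] rot [-0.    -0.     0.002]
```

View pics/w1.png

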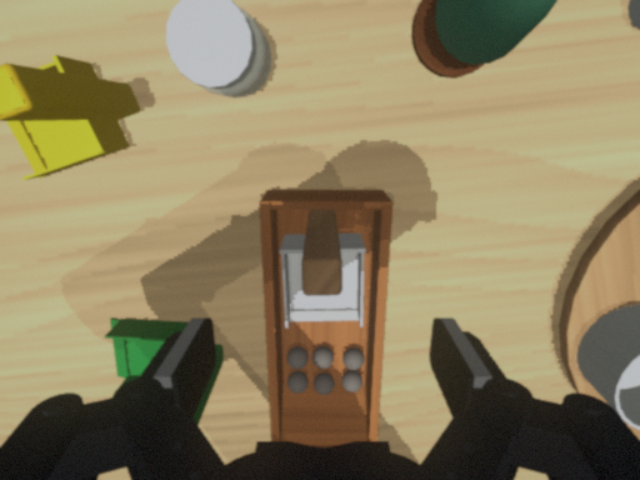

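The wrist view shows the handle top's near edge at (322,294), centred between the fingers, and both rows of pebbles clear in front of the pan. I'll go straight down.

>>> servo_tool:
  rows:
    - [[85, 1, 0, 40, 0, 0, 0], [85, 1, 0, 75, 0, 0, 0], [85, 1, 0, 85, 0, 0, 0], [15, 1, 0, 85, 0, 0, 0], [15, 1, 0, 85, 0, 0, 0], [15, 1, 0, 85, 0, 0, 0], [15, 1, 0, 85, 0, 0, 0], [15, 1, 0, 85, 0, 0, 0]]

```text
clock: 2.7
position: [645.9, 120.5, 86.6]
ee_rot: [0.998, -0.055, 0.001, -0.0]
contact_force: [-0.6, 0.8, 5.3]
gripper_width: 21.6
grasp_force: 58.7
```

>>> servo_tool:
  rows:
    - [[15, 0, 0, 0, 0, 0, 0], [15, 0, 0, 0, 0, 0, 0], [15, 0, 0, 0, 0, 0, 0]]

```text
clock: 3.08
position: [645.9, 120.5, 86.6]
ee_rot: [0.999, -0.055, 0.001, -0.0]
contact_force: [-0.9, 1.0, 5.6]
gripper_width: 21.1
grasp_force: 58.8
```

```bash
python3 - <<'E'
from h import *
st()
E
```

```text
t 3.08 j [ 0.43   0.561 -0.088  0.001 -0.92   1.031] p [645.916 120.499  86.574] yaw -0.109 F [-0.926  1.01   5.628] w 21.1 58.8
```

>>> servo_tool:
  rows:
    - [[15, -5, 1, -0.5, 0, 0, 0], [15, -12, 2, -0.5, 0, 0, 0], [15, -19, 3, -0.5, 0, 0, 0], [15, -26, 3, -0.5, 0, 0, 0], [15, -33, 3, -0.5, 0, 0, 0], [15, -40, 3, -0.5, 0, 0, 0], [15, -47, 3, -0.5, 0, 0, 0], [15, -54, 3, -0.5, 0, 0, 0], [15, -60, 3, -0.5, 0, 0, 0], [15, -65, 3, -0.5, 0, 0, 0]]

```text
clock: 4.32
position: [580.8, 124.6, 86.6]
ee_rot: [0.999, -0.054, 0.001, -0.0]
contact_force: [3.4, 0.2, 5.2]
gripper_width: 21.4
grasp_force: 59.1
```

```bash
python3 - <<'E'
from h import *
st()
im=arm.get_image("top")[160:270,175:240,::-1]; im2=arm.get_image("scene")[:,:,::-1][180:290,260:400]
a=cv2.resize(im,None,fx=4,fy=4,interpolation=cv2.INTER_CUBIC);b=cv2.resize(im2,None,fx=3.6,fy=3.6,interpolation=cv2.INTER_CUBIC)
c=np.zeros((440,270+b.shape[1],3),np.uint8);c[:440,:a.shape[1]]=a;c[:b.shape[0],270:]=b
cv2.imwrite("pics/s1.png",c)
E
```

```text
t 4.33 j [ 0.484  0.47  -0.256  0.001 -0.842  0.977] p [580.768 124.638  86.556] yaw -0.109 F [3.411 0.166 5.187] w 21.4 59.1
```

View pics/s1.png

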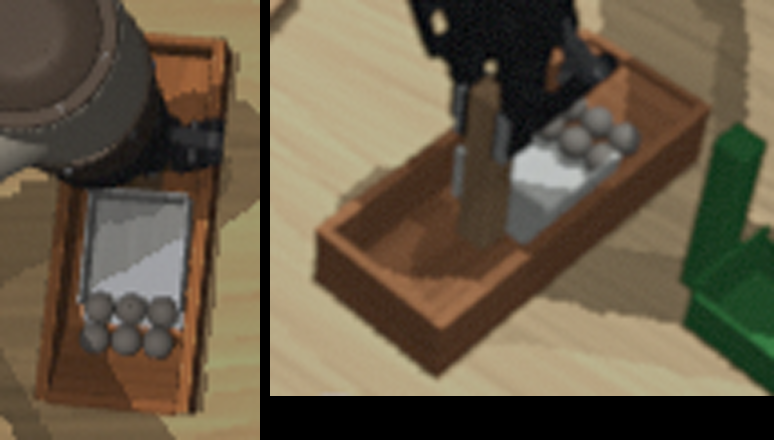

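Both rows of three are at the lip: the first row is over it at crop (130,308) and the second sits against the slope at (125,340). Next I'll ride up the slope while tilting the mouth up.

```bash
python3 - <<'E'
import numpy as np
base=None
for x,z,f in((-63,0,0),(-68,.5,0),(-72,2,.5),(-76,6,2.5),(-80,9.8,4.5),(-84,13.5,7),(-88,17,9),(-92,20.5,11),(-96,24,13),(-98,30,16),(-98,40,20),(-96,52,24)):
    f_=np.radians(f);P=np.array([x+93*np.cos(f_)+80*np.sin(f_), z-93*np.sin(f_)+80*np.cos(f_)])
    if base is None:base=P
    d=P-base;print(x,z,"toolx %.1f toolz %.1f ry %.3f"%(d[0],-d[1],-f_))
E
```

```text
-63 0 toolx 0.0 toolz -0.0 ry -0.000
-68 0.5 toolx -5.0 toolz -0.5 ry -0.000
-72 2 toolx -8.3 toolz -1.2 ry -0.009
-76 6 toolx -9.6 toolz -1.9 ry -0.044
-80 9.8 toolx -11.0 toolz -2.3 ry -0.079
-84 13.5 toolx -11.9 toolz -1.6 ry -0.122
-88 17 toolx -13.6 toolz -1.5 ry -0.157
-92 20.5 toolx -15.4 toolz -1.3 ry -0.192
-96 24 toolx -17.4 toolz -1.0 ry -0.227
-98 30 toolx -16.6 toolz -1.3 ry -0.279
-98 40 toolx -13.2 toolz -3.4 ry -0.349
-96 52 toolx -8.5 toolz -7.3 ry -0.419
```

>>> servo_tool:
  rows:
    - [[15, -5, 0, -0.5, 0, 0, 0], [15, -8, 0, -1.2, 0, -0.009, 0], [15, -9.6, 0, -2, 0, -0.044, 0], [15, -11, 0, -2.5, 0, -0.079, 0], [15, -12, 0, -2.5, 0, -0.122, 0], [15, -13.5, 0, -2.5, 0, -0.157, 0], [15, -15.5, 0, -2.5, 0, -0.192, 0], [15, -17, 0, -2.5, 0, -0.227, 0], [15, -16.5, 0, -3, 0, -0.279, 0], [15, -13, 0, -5, 0, -0.349, 0]]

```text
clock: 5.68
position: [563.8, 125.9, 89.0]
ee_rot: [0.982, -0.054, -0.178, -0.009]
contact_force: [-0.5, 0.6, -2.0]
gripper_width: 21.5
grasp_force: 58.6
```

```bash
python3 - <<'E'
from h import *
st()
im=arm.get_image("top")[160:270,175:240,::-1]; im2=arm.get_image("scene")[:,:,::-1][180:290,260:400]
a=cv2.resize(im,None,fx=4,fy=4,interpolation=cv2.INTER_CUBIC);b=cv2.resize(im2,None,fx=3.6,fy=3.6,interpolation=cv2.INTER_CUBIC)
c=np.zeros((440,270+b.shape[1],3),np.uint8);c[:440,:a.shape[1]]=a;c[:b.shape[0],270:]=b
cv2.imwrite("pics/s2.png",c)
E
```

```text
t 5.67 j [ 0.404  0.608  0.024 -0.179 -1.307  1.13 ] p [563.784 125.886  89.049] yaw -0.111 F [-0.512  0.567 -2.03 ] w 21.5 58.6
```

View pics/s2.png

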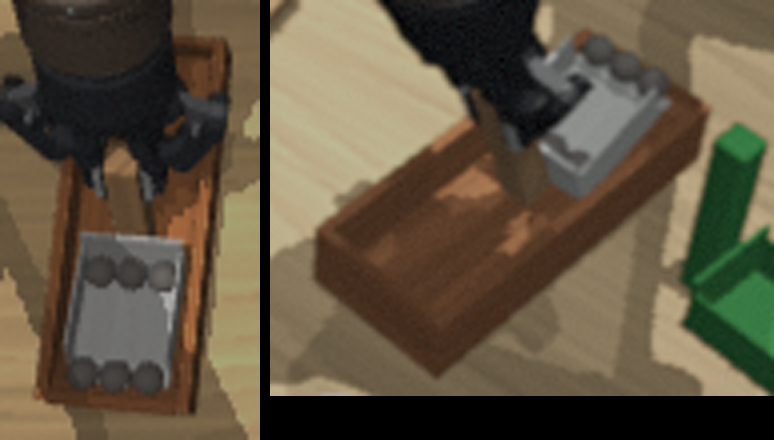

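Three pebbles are at the back of the pan at crop (130,272), and three are still at the lip at (115,375). I'll lift while drawing back over the trough.

```bash
python3 - <<'E'
from h import *
for p,t in(((568,125.5,97),-.4),((573,125,110),-.42),((585,124,150),-.42),((595,123,200),-.42),((595,123,230),-.42)): rel(p,pose(-.11,t))
E
```

```text
shift [-1.1 -0.2 -9. ] rot [ 0.001 -0.045 -0.002]
shift [ -0.9  -0.2 -23. ] rot [ 0.001 -0.065 -0.002]
shift [ -3.5  -0.5 -64.7] rot [ 0.001 -0.065 -0.002]
shift [ -11.5   -0.6 -115. ] rot [ 0.001 -0.065 -0.002]
shift [ -22.    -0.5 -143.2] rot [ 0.001 -0.065 -0.002]
```

>>> servo_tool:
  rows:
    - [[15, -1, 0, -4, 0, -0.03, 0], [15, -1, 0, -9, 0, -0.045, 0], [15, -1, 0, -15, 0, -0.065, 0], [15, -1, 0, -25, 0, -0.065, 0], [15, -2, 0, -40, 0, -0.065, 0], [15, -3.5, 0, -60, 0, -0.065, 0], [15, -6, 0, -85, 0, -0.065, 0], [15, -11, 0, -110, 0, -0.065, 0], [15, -18, 0, -132, 0, -0.065, 0], [15, -22, 0, -143, 0, -0.065, 0]]

```text
clock: 7.02
position: [595.8, 122.9, 235.0]
ee_rot: [0.978, -0.054, -0.204, -0.012]
contact_force: [0.6, 0.5, -2.3]
gripper_width: 21.3
grasp_force: 58.8
```

```bash
python3 - <<'E'
from h import *
st()
im=arm.get_image("top")[150:280,160:260,::-1]; im2=arm.get_image("scene")[:,:,::-1][100:290,230:400]
a=cv2.resize(im,None,fx=3,fy=3,interpolation=cv2.INTER_CUBIC);b=cv2.resize(im2,None,fx=2.6,fy=2.6,interpolation=cv2.INTER_CUBIC)
c=np.zeros((500,310+b.shape[1],3),np.uint8);c[:a.shape[0],:a.shape[1]]=a;c[:b.shape[0],310:]=b
cv2.imwrite("pics/s3.png",c)
# pour pose: lip tip at pot + offset
def pour(lip,yaw,tilt):
    R=pose(yaw,tilt); return lip+R.apply([93,0,-80])  # tool z=-scoop z
for t in(-.42,0,.4,.8,.95): print(t,pour(np.array([525,-131.5,95]),-.05,t))
E
```

```text
t 7.03 j [ 0.371  0.565  0.324 -0.188 -1.696  1.101] p [595.823 122.859 235.024] yaw -0.109 F [ 0.592  0.497 -2.284] w 21.3 58.8
-0.42 [ 642.391 -137.374  130.125]
0 [ 617.884 -136.148  175.   ]
0.4 [ 579.437 -134.224  204.901]
0.8 [ 532.396 -131.87   217.451]
0.95 [ 514.037 -130.951  217.182]
```

View pics/s3.png

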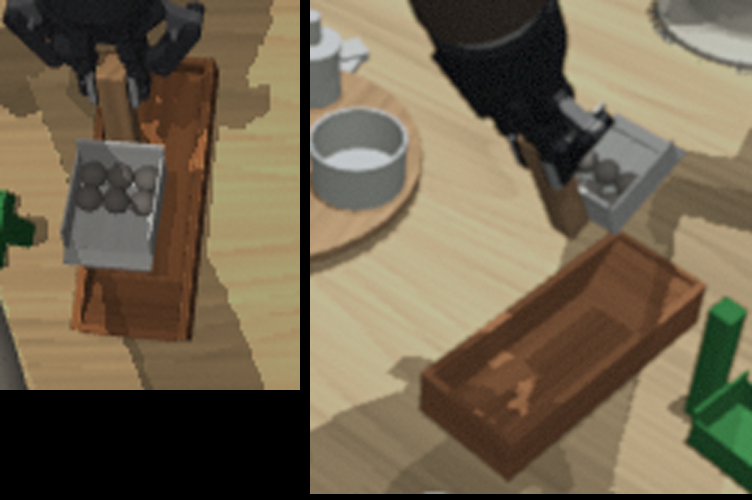

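All six pebbles are at the back of the pan at crop (115,187) and the trough is empty. I'll carry the scoop to the pot.

```bash
python3 - <<'E'
from h import *
rel((642,-137,215),pose(-.05,-.42))
E
```

```text
shift [ 75.8 253.3 -12.1] rot [-0.025 -0.009 -0.054]
```

>>> servo_tool:
  rows:
    - [[15, 4, 12, -1, 0, 0, 0], [15, 11, 37, -2, -0.004, -0.001, -0.008], [15, 21, 70, -4, -0.007, -0.002, -0.015], [15, 32, 107, -5, -0.01, -0.004, -0.023], [15, 43, 144, -7, -0.015, -0.005, -0.031], [15, 54, 181, -9, -0.018, -0.006, -0.039], [15, 64, 214, -10, -0.021, -0.008, -0.046], [15, 71, 238, -11, -0.024, -0.009, -0.052], [15, 75, 250, -12, -0.025, -0.009, -0.054], [15, 76, 253, -12, -0.025, -0.009, -0.054]]

```text
clock: 8.38
position: [641.7, -137.2, 212.7]
ee_rot: [0.977, -0.025, -0.21, -0.005]
contact_force: [-0.7, 0.0, -1.8]
gripper_width: 21.6
grasp_force: 58.9
```

>>> servo_tool:
  rows:
    - [[15, 0, 0, 0, 0, 0, 0], [15, 0, 0, 0, 0, 0, 0]]

```text
clock: 8.62
position: [641.8, -135.8, 213.5]
ee_rot: [0.977, -0.024, -0.21, -0.005]
contact_force: [0.1, 0.8, -1.7]
gripper_width: 21.6
grasp_force: 58.9
```

```bash
python3 - <<'E'
from h import *
st()
s=arm.read_state();R0=Ro.from_quat(s["ee_rot"]); b=R0.as_matrix(); print("tilt",np.arcsin(-b[2,0]),"yaw ok")
def pour(lip,yaw,tilt): return np.array(lip)+pose(yaw,tilt).apply([93,0,-80])
T=[-.42,-.35,-.25,-.12,0]; Z=[165,145,125,110,100]
for t,z in zip(T,Z): rel(pour([525,-131.5,z],-.05,t),pose(-.05,t))
print("B from tilt0, z100")
base=(pour([525,-131.5,100],-.05,0),pose(-.05,0))
for t in(.1,.2,.3,.4,.5,.6,.7,.8,.9,.95): rel(pour([525,-131.5,100-12*min(1,t/.5)],-.05,t),pose(-.05,t),base)
E
```

```text
t 8.62 j [ 0.024  0.678  0.412 -0.03  -1.726  1.5  ] p [ 641.774 -135.785  213.503] yaw -0.049 F [ 0.057  0.817 -1.69 ] w 21.6 58.9
tilt 0.4225277679224442 yaw ok
shift [ 6.1  1.5 11.9] rot [0.001 0.003 0.001]
shift [ 8.5  1.5 23.9] rot [0.001 0.073 0.001]
shift [ 7.6  1.5 33.9] rot [0.001 0.173 0.001]
shift [ 0.8  1.5 38.2] rot [0.001 0.303 0.001]
shift [-8.   1.5 40.3] rot [0.001 0.423 0.001]
B from tilt0, z100
shift [-8.5  0.  -6.5] rot [ 0.   0.1 -0. ]
shift [-17.7   0.  -12.1] rot [ 0.   0.2 -0. ]
shift [-27.8   0.  -16.7] rot [ 0.   0.3 -0. ]
shift [-38.5   0.  -20.3] rot [-0.   0.4  0. ]
shift [-49.7   0.  -22.8] rot [0.  0.5 0. ]
shift [-61.4  -0.  -26.5] rot [-0.   0.6  0. ]
shift [-73.4  -0.  -29.1] rot [0.  0.7 0. ]
shift [-85.6   0.  -30.5] rot [-0.   0.8 -0. ]
shift [-97.9   0.  -30.6] rot [-0.   0.9  0. ]
shift [-104.    -0.   -30.2] rot [0.   0.95 0.  ]
```

>>> servo_tool:
  rows:
    - [[15, 3, 0.8, 6, 0, 0.001, 0], [15, 6, 1.5, 12, 0, 0.003, 0], [15, 7, 1.5, 18, 0, 0.04, 0], [15, 8.5, 1.5, 24, 0, 0.073, 0], [15, 8, 1.5, 29, 0, 0.123, 0], [15, 7.5, 1.5, 34, 0, 0.173, 0], [15, 4, 1.5, 36, 0, 0.24, 0], [15, 1, 1.5, 38, 0, 0.303, 0], [15, -4, 1.5, 39.5, 0, 0.363, 0], [15, -8, 1.5, 40.3, 0, 0.423, 0]]

```text
clock: 9.88
position: [616.9, -137.1, 179.3]
ee_rot: [1.0, -0.025, 0.0, 0.0]
contact_force: [-0.5, 0.4, -1.7]
gripper_width: 20.9
grasp_force: 58.8
```

>>> servo_tool:
  rows:
    - [[15, -4, 0, -3.2, 0, 0.05, 0], [15, -8.5, 0, -6.5, 0, 0.1, 0], [15, -13, 0, -9.5, 0, 0.15, 0], [15, -17.7, 0, -12, 0, 0.2, 0], [15, -22.7, 0, -14.5, 0, 0.25, 0], [15, -27.8, 0, -16.7, 0, 0.3, 0], [15, -33, 0, -18.7, 0, 0.35, 0], [15, -38.5, 0, -20.3, 0, 0.4, 0], [15, -44, 0, -21.7, 0, 0.45, 0], [15, -49.7, 0, -22.8, 0, 0.5, 0]]

```text
clock: 11.12
position: [567.3, -134.6, 202.3]
ee_rot: [0.969, -0.024, 0.247, 0.007]
contact_force: [0.3, -0.6, -1.8]
gripper_width: 21.8
grasp_force: 58.9
```

```bash
python3 - <<'E'
from h import *
st()
def pour(lip,yaw,tilt): return np.array(lip)+pose(yaw,tilt).apply([93,0,-80])
rel(pour([525,-131.5,88],-.05,.5),pose(-.05,.5))
base=(pour([525,-131.5,88],-.05,.5),pose(-.05,.5))
for t in(.6,.7,.8,.9,1): rel(pour([525,-131.5,88],-.05,t),pose(-.05,t),base)
E
```

```text
t 11.12 j [ 0.072  0.139 -0.576  0.169 -0.363  1.306] p [ 567.282 -134.64   202.335] yaw -0.049 F [ 0.323 -0.629 -1.765] w 21.8 58.9
shift [ 1. -1.  0.] rot [ 0.001 -0.     0.   ]
shift [-8.5 -0.  -8.9] rot [ 0.   0.1 -0. ]
shift [-17.7  -0.  -16.9] rot [ 0.   0.2 -0. ]
shift [-27.8  -0.  -23.9] rot [-0.   0.3 -0. ]
shift [-38.5  -0.  -29.9] rot [-0.   0.4  0. ]
shift [-49.7  -0.  -34.8] rot [-0.   0.5 -0. ]
```

>>> servo_tool:
  rows:
    - [[15, -4, 0, -4.5, 0, 0.05, 0], [15, -8.5, 0, -9, 0, 0.1, 0], [15, -13, 0, -13, 0, 0.15, 0], [15, -13, 0, -13, 0, 0.15, 0], [15, -13, 0, -13, 0, 0.15, 0]]

```text
clock: 11.75
position: [551.6, -140.3, 217.2]
ee_rot: [0.95, -0.021, 0.312, 0.001]
contact_force: [0.3, -0.8, -1.4]
gripper_width: 21.3
grasp_force: 59.7
```

```bash
python3 - <<'E'
from h import *
st()
im=arm.get_image("top")[140:280,270:420,::-1]; im2=arm.get_image("scene")[:,:,::-1][80:210,140:300]
a=cv2.resize(im,None,fx=2.6,fy=2.6,interpolation=cv2.INTER_CUBIC);b=cv2.resize(im2,None,fx=2.5,fy=2.5,interpolation=cv2.INTER_CUBIC)
c=np.zeros((370,400+b.shape[1],3),np.uint8);c[:a.shape[0],:a.shape[1]]=a;c[:b.shape[0],400:]=b
cv2.imwrite("pics/s4.png",c)
E
```

```text
t 11.75 j [ 0.048  0.069 -0.713  0.269 -0.161  1.227] p [ 551.627 -140.326  217.203] yaw -0.049 F [ 0.326 -0.832 -1.448] w 21.3 59.7
```

View pics/s4.png

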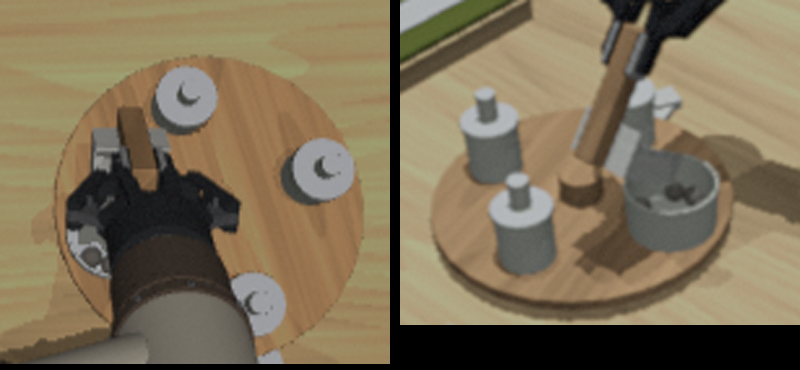

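Pebbles are visible in the pot at (670,195), and the measured load is down to the bare scoop, so nearly all of them landed. Joint 5 is at its limit, so I'll back off by untilting and raising.

>>> servo_tool:
  rows:
    - [[15, 3, 0, -3, 0, -0.05, 0], [15, 6, 0, -8, 0, -0.12, 0], [15, 10, 0, -14, 0, -0.2, 0], [15, 15, 0, -20, 0, -0.3, 0], [15, 20, 0, -26, 0, -0.4, 0], [15, 25, 0, -32, 0, -0.5, 0], [15, 30, 0, -38, 0, -0.65, 0], [15, 30, 0, -44, 0, -0.65, 0], [15, 30, 0, -44, 0, -0.65, 0]]

```text
clock: 12.98
position: [549.4, -141.0, 269.9]
ee_rot: [1.0, -0.02, -0.007, -0.006]
contact_force: [0.1, -0.7, -0.9]
gripper_width: 21.5
grasp_force: 59.6
```

```bash
python3 - <<'E'
from h import *
st()
# trough frame placement: handle tx=93, ty=0
ex=np.array([np.cos(-.105),np.sin(-.105)]);ey=np.array([-ex[1],ex[0]])
p=np.array([551.2,126.2])+92*ex+1*ey; print(p)
rel((*p,180),pose(-.107,0))
E
```

```text
t 12.97 j [ 0.027  0.27  -0.056 -0.014 -1.258  1.508] p [ 549.439 -140.986  269.863] yaw -0.04 F [ 0.076 -0.688 -0.855] w 21.5 59.6
[642.798 117.552]
shift [  84.2 -261.    91.8] rot [-0.012  0.015  0.067]
```

>>> servo_tool:
  rows:
    - [[15, 4, -25, 0, 0, 0, 0], [15, 20, -65, 0, 0, 0, 0.02], [15, 35, -110, 20, -0.006, 0.008, 0.03], [15, 50, -155, 40, -0.012, 0.015, 0.05], [15, 65, -200, 60, -0.012, 0.015, 0.067], [15, 78, -240, 80, -0.012, 0.015, 0.067], [15, 84, -261, 92, -0.012, 0.015, 0.067], [15, 84, -261, 92, -0.012, 0.015, 0.067], [15, 84, -261, 92, -0.012, 0.015, 0.067]]

```text
clock: 14.1
position: [642.3, 116.7, 181.0]
ee_rot: [0.999, -0.054, 0.0, 0.0]
contact_force: [-0.3, -0.4, -1.3]
gripper_width: 21.4
grasp_force: 59.6
```

```bash
python3 - <<'E'
from h import *
st()
im=arm.get_image("wrist"); cv2.imwrite("pics/w2.png",cv2.resize(im[:,:,::-1],(640,480)))
rel((642.8,117.5,95),pose(-.107,0))
E
```

```text
t 14.1 j [ 0.427  0.467  0.01   0.    -1.113  1.036] p [642.293 116.732 181.033] yaw -0.108 F [-0.308 -0.419 -1.25 ] w 21.4 59.6
shift [ 0.2 -1.  86.3] rot [-0.    -0.001 -0.001]
```

View pics/w2.png

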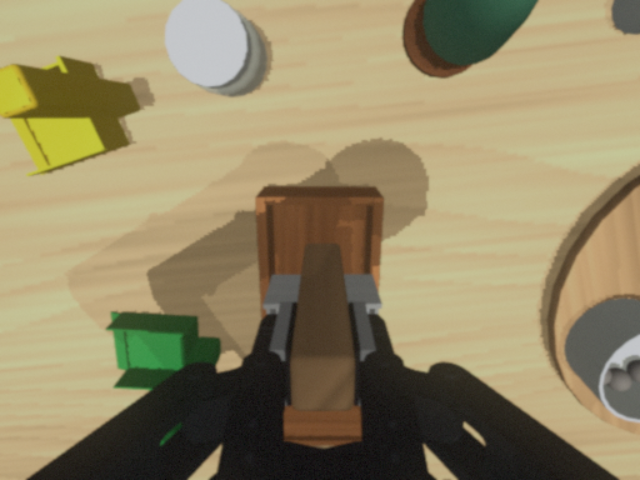

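The scoop is centred over the empty trough: pan columns 265–380 against trough 258–382. Pebbles show in the pot at lower right. I'll lower it.

>>> servo_tool:
  rows:
    - [[15, 0, -1, 25, 0, 0, 0], [15, 0, -1, 50, 0, 0, 0], [15, 0, -1, 70, 0, 0, 0], [15, 0, -1, 82, 0, 0, 0], [15, 0, -1, 88, 0, 0, 0], [15, 0, -1, 92, 0, 0, 0], [15, 0, -1, 94, 0, 0, 0], [15, 0, -1, 94, 0, 0, 0]]

```text
clock: 15.15
position: [642.9, 118.7, 87.0]
ee_rot: [0.999, -0.053, 0.0, -0.0]
contact_force: [0.8, -0.8, 0.7]
gripper_width: 21.7
grasp_force: 59.8
```

>>> servo_tool:
  rows:
    - [[40, 0, 0, 0, 0, 0, 0], [60, 0, 0, 0, 0, 0, 0], [85, 0, 0, 0, 0, 0, 0], [85, 0, 0, 0, 0, 0, 0], [85, 0, 0, -20, 0, 0, 0], [85, 0, 0, -60, 0, 0, 0], [85, 0, 0, -110, 0, 0, 0], [85, 0, 0, -140, 0, 0, 0], [85, 0, 0, -140, 0, 0, 0]]

```text
clock: 16.27
position: [644.0, 119.0, 229.8]
ee_rot: [0.999, -0.053, 0.003, -0.001]
contact_force: [0.6, 0.9, -0.9]
gripper_width: 84.8
grasp_force: 0.0
```

```bash
python3 - <<'E'
from h import *
st()
im=arm.get_image("top")[:,:,::-1]
a=cv2.resize(im[140:310,280:420],None,fx=3.4,fy=3.4,interpolation=cv2.INTER_CUBIC)
b=cv2.resize(arm.get_image("scene")[:,:,::-1][120:290,240:400],None,fx=2,fy=2,interpolation=cv2.INTER_CUBIC)
c=np.zeros((600,800,3),np.uint8);c[:a.shape[0],:a.shape[1]]=a;c[:b.shape[0],480:480+b.shape[1]]=b
cv2.imwrite("pics/s5.png",c)
E
```

```text
t 16.27 j [ 0.429  0.434  0.081  0.    -1.212  1.034] p [643.967 118.995 229.773] yaw -0.107 F [ 0.584  0.86  -0.925] w 84.8 0.0
```

View pics/s5.png

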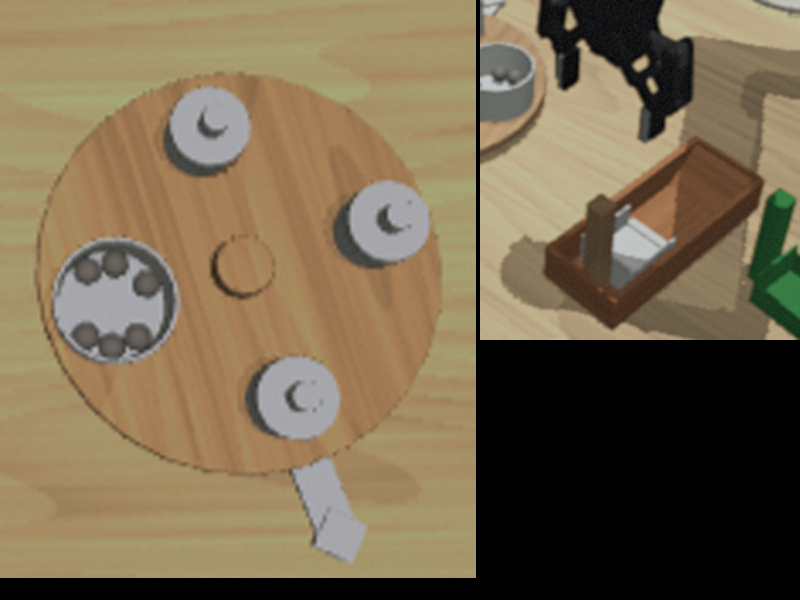

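All six pebbles lie in the pot at (115,300), and the scoop is back in the trough and released. Next I'll grip knob_b tangentially.

```bash
python3 - <<'E'
from h import *
rel((553.7,-325,175),pose(-1.324,0))
E
```

```text
shift [-40.2 450.5  50.6] rot [0.001 0.002 1.217]
```

>>> servo_tool:
  rows:
    - [[85, -4, 40, 0, 0, 0, 0.1], [85, -9, 90, 0, 0, 0, 0.25], [85, -14, 145, 0, 0, 0, 0.4], [85, -19, 200, 0, 0, 0, 0.55], [85, -23, 255, 0, 0, 0, 0.7], [85, -28, 310, 10, 0, 0, 0.85], [85, -32, 365, 25, 0, 0, 1.0], [85, -37, 410, 40, 0, 0, 1.12], [85, -40, 440, 50, 0, 0, 1.217], [85, -40, 450, 50, 0, 0, 1.217]]

```text
clock: 17.62
position: [552.5, -325.7, 173.0]
ee_rot: [0.788, -0.616, -0.003, 0.001]
contact_force: [0.4, 0.6, -1.2]
gripper_width: 85.4
grasp_force: 0.0
```

>>> servo_tool:
  rows:
    - [[85, 0, 0, 0, 0, 0, 0], [85, 0, 0, 0, 0, 0, 0]]

```text
clock: 17.88
position: [555.1, -323.6, 176.4]
ee_rot: [0.789, -0.614, -0.0, 0.0]
contact_force: [0.7, 0.2, 0.1]
gripper_width: 85.3
grasp_force: 0.0
```

```bash
python3 - <<'E'
from h import *
st(); rel((553.7,-325,95),pose(-1.324,0))
E
```

```text
t 17.88 j [-0.277  0.454 -0.024 -0.    -1.093  0.525] p [ 555.058 -323.623  176.388] yaw -1.322 F [0.676 0.162 0.11 ] w 85.3 0.0
shift [ 1.   1.6 81.4] rot [0.    0.    0.002]
```

>>> servo_tool:
  rows:
    - [[85, 1, 1.5, 40, 0, 0, 0], [85, 1, 1.5, 70, 0, 0, 0], [85, 1, 1.5, 80, 0, 0, 0], [10, 1, 1.5, 80, 0, 0, 0], [10, 1, 1.5, 80, 0, 0, 0], [10, 1, 1.5, 80, 0, 0, 0], [10, 1, 1.5, 80, 0, 0, 0], [10, 1, 1.5, 80, 0, 0, 0], [10, 1, 1.5, 80, 0, 0, 0]]

```text
clock: 19.0
position: [554.3, -326.2, 97.8]
ee_rot: [0.789, -0.615, 0.001, -0.0]
contact_force: [-0.6, 0.7, 5.2]
gripper_width: 17.8
grasp_force: 58.7
```

```bash
python3 - <<'E'
from h import *
st()
s=arm.read_state();p=s["position"];R0=Ro.from_quat(s["ee_rot"]);c=np.array([529.3,-228.0])
v=np.array([*(p[:2]-c),0]);print(np.linalg.norm(v),np.degrees(np.arctan2(v[1],v[0])))
for a in(8,16,24,32,40,47.5):
    q=Ro.from_euler('z',a,degrees=True);print(a,end=' ');rel((*(c+q.apply(v)[:2]),p[2]),q*R0)
E
```

```text
t 19.0 j [-0.281  0.528 -0.115  0.001 -0.925  0.527] p [ 554.255 -326.162   97.802] yaw -1.324 F [-0.583  0.664  5.151] w 17.8 58.7
101.28479548996522 -75.73613181081132
8 shift [ -1.  -14.1   0. ] rot [ 0.   -0.   -0.14]
16 shift [ -4.  -27.9   0. ] rot [ 0.    -0.    -0.279]
24 shift [ -8.8 -41.2   0. ] rot [ 0.001 -0.001 -0.419]
32 shift [-15.5 -53.6   0.1] rot [ 0.001 -0.001 -0.559]
40 shift [-23.8 -65.1   0.1] rot [ 0.001 -0.001 -0.698]
47.5 shift [-33.  -74.6   0.1] rot [ 0.001 -0.001 -0.829]
```

>>> servo_tool:
  rows:
    - [[10, -0.3, -7, 0, 0, 0, -0.07], [10, -1, -14.1, 0, 0, 0, -0.14], [10, -2.3, -21.1, 0, 0, 0, -0.209], [10, -4, -27.9, 0, 0, 0, -0.279], [10, -6.1, -34.7, 0, 0, 0, -0.349], [10, -8.8, -41.2, 0, 0, 0, -0.419], [10, -12, -47.6, 0, 0, 0, -0.489], [10, -15.5, -53.6, 0, 0, 0, -0.559], [10, -19.5, -59.5, 0, 0, 0, -0.628], [10, -23.8, -65.1, 0, 0, 0, -0.698]]

```text
clock: 20.25
position: [612.1, -287.8, 97.8]
ee_rot: [0.952, -0.307, 0.002, 0.001]
contact_force: [0.6, -0.9, 4.1]
gripper_width: 18.0
grasp_force: 58.7
```

```bash
python3 - <<'E'
from h import *
st()
im=arm.get_image("top")[140:310,280:420,::-1]
cv2.imwrite("pics/s6.png",cv2.resize(im,None,fx=3.4,fy=3.4,interpolation=cv2.INTER_CUBIC))
g=arm.get_image("scene")[:,:,::-1]
cv2.imwrite("pics/s6b.png",g)
s=arm.read_state();v=s["position"][:2]-[529.3,-228];print(np.linalg.norm(v),np.degrees(np.arctan2(v[1],v[0])))
E
```

```text
t 20.25 j [-0.2    0.577 -0.024  0.002 -0.966  1.147] p [ 612.073 -287.83    97.835] yaw -0.624 F [ 0.637 -0.86   4.092] w 18.0 58.7
102.11924592216697 -35.48170101145956
```

>>> servo_tool:
  rows:
    - [[10, -0.3, -7, 0, 0, 0, -0.07], [10, -1, -14.1, 0, 0, 0, -0.14], [10, -2.3, -21.1, 0, 0, 0, -0.209], [10, -4, -27.9, 0, 0, 0, -0.279], [10, -6.1, -34.7, 0, 0, 0, -0.349], [10, -8.8, -41.2, 0, 0, 0, -0.419], [10, -12, -47.6, 0, 0, 0, -0.489], [10, -15.5, -53.6, 0, 0, 0, -0.559], [10, -19.5, -59.5, 0, 0, 0, -0.628], [10, -23.8, -65.1, 0, 0, 0, -0.698]]

```text
clock: 21.6
position: [631.6, -221.0, 97.8]
ee_rot: [0.999, 0.037, 0.002, 0.001]
contact_force: [2.4, -1.7, 3.9]
gripper_width: 17.9
grasp_force: 58.8
```

>>> servo_tool:
  rows:
    - [[10, -0.3, -7, 0, 0, 0, -0.07], [10, -1, -14.1, 0, 0, 0, -0.14], [10, -2.1, -20, 0, 0, 0, -0.2], [10, -3.2, -25, 0, 0, 0, -0.25], [10, -3.2, -25, 0, 0, 0, -0.25], [10, -3.2, -25, 0, 0, 0, -0.25]]

```text
clock: 22.35
position: [626.6, -195.8, 97.8]
ee_rot: [0.987, 0.16, 0.002, 0.001]
contact_force: [3.8, 0.5, 6.0]
gripper_width: 17.7
grasp_force: 59.0
```

```bash
python3 - <<'E'
from h import *
st()
s=arm.read_state();v=s["position"][:2]-[529.3,-228];print(np.linalg.norm(v),np.degrees(np.arctan2(v[1],v[0])))
im=arm.get_image("top")[:,:,::-1].copy(); cv2.imwrite("pics/end.png",im)
# white blobs (low saturation, bright) near carousel
hsv=cv2.cvtColor(im,cv2.COLOR_BGR2HSV);m=((hsv[...,1]<45)&(hsv[...,2]>90)).astype(np.uint8)
n,l,stt,ce=cv2.connectedComponentsWithStats(m)
for i in range(1,n):
    x,y,w,h,a=stt[i]
    if a>60 and 270<ce[i][0]<430 and 140<ce[i][1]<320: print(stt[i],ce[i])
p=arm.camera_params("top");K,R,t=map(np.array,(p["intrinsics"],p["R"],p["t"]))
for X in((529.3-94.7,-228-32.2,77),(529.3-94.7,-228-32.2,31)):
    c=K@(R@np.array(X)+t);print("exp",c[:2]/c[2])
E
```

```text
t 22.35 j [-0.057  0.547 -0.08   0.001 -0.939  1.948] p [ 626.59  -195.764   97.812] yaw 0.321 F [3.804 0.479 6.022] w 17.7 59.0
102.49147781801899 18.332003985378886
[ 240  117   61  124 6087] [270.829 175.112]
[ 305  116   50   47 1665] [326.602 141.135]
[330 181  20   8 113] [339.584 184.451]
[381 190  24  25 429] [392.86  201.851]
[304 219  24  24 449] [315.089 230.408]
[ 351  237   37   69 1126] [370.014 266.991]
exp [368.874 256.378]
exp [365.006 257.018]
```

```bash
python3 - <<'E'
from h import *
c=np.array([529.3,-228]);P=[]
for u,z in(((315.6,230.4),89),((392.4,201.9),89)):
    q=ray("top",u,z)[:2]; P.append(q); print(q,np.linalg.norm(q-c),np.degrees(np.arctan2(*(q-c)[::-1])))
d=P[0]-P[1];print("pot angle",np.degrees(np.arctan2(d[1],d[0]))+90, "target 198.8")
im=cv2.imread("pics/end.png",0);s=cv2.resize(im[215:300,330:410],None,fx=6,fy=6,interpolation=cv2.INTER_CUBIC)
k=cv2.HoughCircles(cv2.GaussianBlur(s,(9,9),2),cv2.HOUGH_GRADIENT,1,50,param1=80,param2=25,minRadius=85,maxRadius=125)
for x,y,r in (k[0][:3] if k is not None else []): print("circle",x/6+330-.4,y/6+215-.4,r/6,ray("top",(x/6+330-.4,y/6+215-.4),77)[:2])
st()
E
```

```text
[ 498.62  -135.679] 97.28524671032605 108.38243786968863
[ 561.911 -322.711] 100.16866407077379 -71.00019403200426
pot angle 198.69562967233543 target 198.8
circle 368.35 256.01666 17.966667 [ 435.48  -259.019]
t 22.4 j [-0.057  0.547 -0.08   0.001 -0.939  1.948] p [ 626.586 -195.802   97.787] yaw 0.321 F [3.305 0.099 6.063] w 17.8 59.0
```

>>> servo_tool:
  rows:
    - [[10, 0, 0, 0, 0, 0, 0], [10, 0, 0, 0, 0, 0, 0], [10, 0, 0, 0, 0, 0, 0], [10, 0, 0, 0, 0, 0, 0], [10, 0, 0, 0, 0, 0, 0]]

```text
clock: 23.02
position: [626.6, -195.9, 97.8]
ee_rot: [0.987, 0.16, 0.002, 0.001]
contact_force: [3.3, 0.3, 6.3]
gripper_width: 17.9
grasp_force: 59.0
```

```bash
python3 -c "
from h import *
st();print(arm.job_done())"
```

```text
t 23.02 j [-0.057  0.547 -0.08   0.001 -0.939  1.948] p [ 626.602 -195.858   97.804] yaw 0.321 F [3.297 0.312 6.342] w 17.9 59.0
the job is handed in; nothing more can be done
None
```

I handed the job in at 23 s (no verdict came back): all six pebbles are in the pot, the scoop is back in the trough and released, and the pot measures about 2 mm from its place above the pointer, with the fingers still gripping knob_b.

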